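# Crack open the bench vacuum gate valve by one true turn

### The arm

A 6-joint arm with a two-finger parallel gripper is mounted at the origin on the work surface. World frame = base frame: x ahead of the robot, y to its left, z up, the work surface at z = 0. Lengths are in m, angles in rad, forces in N, time in s.
With the tool pointing down it reaches from about 0.35 to 0.775 m from the base axis. Payload 7.3 kg.
Tool frame: the origin (TCP) lies at the very end of the fingers, on their centre line; the grasp point (between the pads) lies 19 mm behind it; z points along the fingers, x is the direction in which the jaws open and shut, and the axes are right-handed (so a half turn about z gives the same grasp; the last joint's range is limited). The gripper opens to 92 mm and grips with 3 to 60 N. Pads are 19 mm wide; open, the fingers measure 130 mm over their backs; the gripper's body (75 mm by 190 mm) begins 47 mm behind the grasp point.
Start: joints at [-0.146, 0.342, 1.524, -0, 1.275, -0.146], TCP at [0.525, 0, 0.227] pointing down, gripper open.
Joint ranges: [-2.53, 2.53], [-0.77, 2.02], [0.04, 2.7], [-1, 4.14], [0.28, 2.66], [-3.11, 3.11]. Speed limits (rad/s): [2.57, 2.57, 3.14, 3.14, 3.14, 3.14].

### API

Orientations are given as [roll, pitch, yaw] about the fixed x, y, z axes, in that order (R = Rz(yaw) Ry(pitch) Rx(roll)).
In Python, from cell import robot, read_camera, nets gives the robot as it stands. The module is installed in compiled form; this text tells all that it offers.
- The arm moves only by the tool carry_out, never from a script. Its arguments are lists of equal length, an entry for each row: "translation": the shift along the tool's x, y, z in m, a list of three; "turn": the turn, a rotation vector about the tool's x, y, z in rad, a list of three; "gripper": the gripper's target within -1 to 1 (shut at 1, half-way at 0, fully open at -1). A call has 1 to 10 rows; each row shifts and turns the commanded pose from where the row before left it, along the tool's axes as they then stand; what a row does not reach is not made up. A row lasts 1/10 s, in which the tool goes at most 50 mm and 8.59 degrees, less where a joint would pass 70% of its speed; a pose out of reach is approached as far as the arm can. A call with a gripper value outside its range is refused whole. The fingers move at their own pace and stop on an object; "squeeze" is the grip in N (left out, the last holds). Time passes only in rows, so rows that do not move let the fingers close. It gives the time, the measured TCP pose, the force and the opening at its end, in the units of the state.
- robot.observe(): the state, without advancing time (a new reading comes with each control period).
- read_camera(name): name is "scene" or "side" or "wrist"; returns a dict with "img" (384x512x3 uint8, red, green, blue), "fx", "fy", "cx", "cy" (pixels), "world_from_camera" (4x4, takes a point from camera to world coordinates). Camera axes: x right, y down, z forward; pixel columns grow to the right and rows downward; lengths in m; the calibration is good to about 2 mm. The wrist camera is an equidistant fisheye: a pixel r from the principal point sees the ray r / f radians off the axis. A picture is of the moment at which its call begins. There is no depth.
- robot.hand_in(): hands the job in, once; it reports no verdict.
Trained networks look in a picture, given as the dict that the camera call returned (one of the last four; its "shot" number tells which), for a name from the list of things; names that differ only in an ending like _2 or _b are one class to them, and where a whole thing is asked for, a point or a joint stands for the part that bears it (a point fixed in the world has none). Each returns a list of dicts, best first, with "score" (0 to 1); they miss things now and then, are a little off and sometimes report something else, mostly with a low value. They report only what shows in the picture. A call takes as long as a camera call.
- nets.regions_of(picture, name): "region" (384x512 bool, what is visible of it) and "pixel" ([column, row] in pixels, amid what is visible of it).
- nets.tip_of(picture, name): "pixel" ([column, row] in pixels: a listed point, or the origin of a listed thing).
The state is a dict: "time": time; "qpos": joint angles; "qvel": joint speeds; "joint_efforts": joint torques, N m; "tool_pos": TCP position; "tool_rot": TCP orientation; "contact_force": force on the tool from outside, world axes, zero at the start; "torque": the same for the moment, N m; "opening": finger opening in m.
Only numpy, scipy, OpenCV 4.12 (cv2) and the standard library are available. Lean on these libraries where they do the work, as an engineer would, in place of code of your own. Each camera call takes 0.05 s, during which the arm holds its last target. There are 200 camera calls.

### The job

The bench vacuum valve is shut and its worn handwheel has a lot of free play. Turn the wheel anticlockwise (seen from above) until you feel the free play end and the load of the stem come on, then open the valve by exactly one full turn more, without overshooting or forcing the wheel. After that throw the lock lever beside it fully over, away from the robot, let go of everything, and leave the things standing round the valve where they are.

Things in the scene. Friction and masses are not known exactly. Their poses are not given: they have to be found in the camera images.
- valve: steel gate valve bolted on an aluminium plate (150 x 400 x 12 mm) that lies fixed on the bench. Origin: on the bench, straight below the wheel's axis; z up, x is the valve's direction 'away from the robot', y points along the plate to the lock lever. The plate reaches from y -150 to +250 mm. The lever's pedestal is 60 x 50 mm, centred at y +165 mm, its top 100 mm above the bench
- wheel_hub (a point): centre of the grey three-spoked handwheel, on its upright axis, 138 mm above the bench. Rim 161 mm across, top 144.5 mm above the bench; hub 34 mm across, top 147 mm. Anticlockwise opens: it first turns freely through its remaining play (unknown, 20 to 143 degrees), then drives the stem. Total play 149 degrees; clockwise beyond it the shut gate stops the wheel hard. Nothing springs back
- handle_mid (a point): half-way up the black upright crank handle, a cylinder 20 mm across, 47 mm tall, 66 mm from the wheel's axis; this point is 172.5 mm above the bench, the handle's top 196 mm. It spins freely about itself and starts anywhere round the wheel. Pushing it round takes about 1 N in the free play and about 13 N as soon as, and as long as, the wheel drives the stem
- stem_top (a point): centre of the top of the brass stem (15 mm across) standing up through the hub: 156 mm above the bench when shut, as it starts. It rises 2 mm for each turn made after the free play is taken up (so to 158 mm) and stays where it is left
- collar_lug (a point): lug of the brass collar (42 mm across, just under the hub) in which the stem nut sits, 27 mm from the axis, 125 mm above the bench. The collar is only clamped and must stay put: it slips round if the wheel is forced, with about 36 N or more at the crank handle
- lock (a joint): angle of the lock lever in rad: 0 leaning to the robot (as it starts), 1.0 thrown fully over, away from the robot (the valve's +x). It stays where it is left; about 1 N at its tip moves it. Its pivot lies at x 0, y +165, z +122 mm of the valve; it leans 0.5 rad either side of upright
- lock_tip (a point): centre of the ball end of the lock lever, a plain steel bar 10 mm thick with a 26 mm ball on its end, 70 mm from its pivot; at the start 34 mm to the robot's side of the pivot and 183 mm above the bench
- reagent: bystander: amber glass jar, 54 mm across, 110 mm tall, standing beyond the wheel; origin at its foot
- dishes: bystander: clear round stack of dishes, 90 mm across, 45 mm tall; origin at its foot
- tips: bystander: grey pipette-tip box 120 x 80 x 55 mm; origin under its centre

How it is judged:
On the way, in this order (a step that is already met when the one before it is completed fails the run):
1. the stem stands one turn open (raised 2 mm, within 0.115 mm, that is 21 degrees of turn) with the lock lever still open (z of stem_top in the frame of valve between 0.157885 and 0.158115 m and value of joint lock below 0.3 rad), for 0.5 s.
2. the lock lever is thrown over (z of stem_top in the frame of valve between 0.157885 and 0.158115 m and value of joint lock above 0.85 rad), for 0.2 s.
At the end, for the whole second after the job is handed in: The stem is raised by one turn, 2 mm within 0.115 mm (21 degrees of turn), the lock lever is thrown over (above 0.85 of 1.0 rad), and the bystanders stand where they were (all of step 2); the robot touches nothing.
It fails at once if the valve was opened too far (more than 0.115 mm of stem, 21 degrees of turn, past one turn) (z of stem_top in the frame of valve above 0.158115 m).
It fails at once if a bystander was moved by more than 20 mm or tipped (distance of any of reagent, dishes, tips from where it was at the start of the episode above 0.02 m or angle between any of reagent, dishes, tips's own z axis and vertical above 0.3 rad).
It fails at once if the wheel was forced: the brass collar slipped round in its seat (its lug moved by more than 4 mm) (distance of collar_lug from where it was at the start of the episode above 0.004 m).
It also fails if it takes over 72 s, if anything falls off the work surface, if the arm or the gripper's body presses on something with over 40 N, if the wrist force passes 120 N, or if a joint passes its speed limit or range.

## Working session

There is one attempt and no reset: what is moved stays moved. The work goes in short steps, Python scripts to look and compute and a tool call to move; the robot and the scene stay as the last step left them, time stands still between calls to the robot, and variables do not carry over. Pictures are saved under pics/ and viewed, about 8 in all and at most 12, crops included, and the job is handed in when it is done.

Besides the shell and the picture viewer there is one more tool, called after "Emit:" by a JSON object that holds its "op" and its "data". carry_out: Moves the arm, as the interface text tells. Its arguments: {"type":"object","properties":{"translation":{"type":"array","items":{"type":"array","items":{"type":"number"}}},"turn":{"type":"array","items":{"type":"array","items":{"type":"number"}}},"gripper":{"type":"array","items":{"type":"number"}},"squeeze":{"type":"number"}},"required":["translation","turn","gripper"]}

```bash
mkdir -p pics
cat > h.py <<'E'
import numpy as np, cv2
from cell import robot, read_camera, nets
def ray(p,px):
    u=(px[0]-p['cx'])/p['fx'];v=(px[1]-p['cy'])/p['fy']
    T=np.array(p['world_from_camera']);return T[:3,3],T[:3,:3]@np.array([u,v,1.])
def atz(p,px,z):
    o,d=ray(p,px);return o+d*(z-o[2])/d[2]
def tri(rs):
    A=np.zeros((3,3));b=np.zeros(3)
    for o,d in rs:
        d=d/np.linalg.norm(d);M=np.eye(3)-np.outer(d,d);A+=M;b+=M@o
    return np.linalg.solve(A,b)
E
python3 - <<'E'
from h import *
P={n:read_camera(n) for n in('scene','side')}
cv2.imwrite('pics/a.png',cv2.cvtColor(np.vstack([P['scene']['img'],P['side']['img']]),cv2.COLOR_RGB2BGR)[:, :] if 0 else cv2.resize(cv2.cvtColor(np.hstack([P['scene']['img'],P['side']['img']]),cv2.COLOR_RGB2BGR),(800,300)))
Z=dict(valve=0,wheel_hub=.138,handle_mid=.1725,stem_top=.156,collar_lug=.125,lock_tip=.183,reagent=0,dishes=0,tips=0)
for n,z in Z.items():
    rs=[]
    for c,p in P.items():
        r=nets.tip_of(p,n)
        for q in r[:2]: print(n,c,np.round(q['pixel'],1),round(q['score'],2),np.round(atz(p,q['pixel'],z),4))
        if r: rs.append(ray(p,r[0]['pixel']))
    if len(rs)==2: print('   tri',np.round(tri(rs),4))
for c,p in P.items(): print(c,np.round(p['world_from_camera'],2).tolist())
print(robot.observe())
E
```

```text
valve scene [290.3 249.2] 0.67 [0.5671 0.0048 0.    ]
valve side [276.3 203.3] 0.88 [ 0.5661 -0.0034  0.    ]
valve side [256.6 134.2] 0.68 [0.6303 0.3087 0.    ]
   tri [ 0.5674  0.0033 -0.0026]
wheel_hub scene [292.8 209. ] 0.67 [ 0.5705 -0.003   0.138 ]
wheel_hub side [273.9 161.2] 0.58 [ 0.5577 -0.0102  0.138 ]
   tri [0.5637 0.0061 0.1265]
handle_mid scene [296.9 180.2] 0.47 [0.5398 0.0472 0.1725]
handle_mid side [255.2 135.5] 0.43 [0.538  0.0574 0.1725]
   tri [0.5373 0.0519 0.1724]
stem_top scene [194.8 221.8] 0.5 [ 0.4596 -0.1836  0.156 ]
stem_top scene [291.6 198.5] 0.4 [0.559  0.0056 0.156 ]
stem_top side [277.4 202. ] 0.54 [ 0.5033 -0.1633  0.156 ]
stem_top side [274.5 151.6] 0.44 [0.5639 0.0011 0.156 ]
   tri [ 0.4883 -0.2024  0.1906]
collar_lug scene [296.6 221. ] 0.78 [ 0.5921 -0.0159  0.125 ]
lock_tip scene [349.3 167.8] 0.66 [0.6075 0.1531 0.183 ]
lock_tip side [264.5 103.5] 0.45 [0.6057 0.1709 0.183 ]
   tri [0.604  0.1615 0.1829]
reagent scene [357.1 283.3] 0.62 [0.7407 0.0253 0.    ]
reagent side [337.3 178.6] 0.69 [0.753  0.0262 0.    ]
   tri [0.7447 0.0139 0.012
[... 513 characters left out ...]
.0]]
{'time': 1.0, 'qpos': array([-1.45953143e-01,  3.42011111e-01,  1.52414312e+00,  1.00273300e-05,
        1.27537577e+00, -1.46020389e-01]), 'qvel': array([-7.57849751e-04, -5.49585912e-04, -5.05600093e-05,  1.47215342e-03,
       -6.26028587e-04,  3.07186836e-03]), 'joint_efforts': array([-1.23395093e-03, -4.31140602e+01, -2.44483620e+01,  7.18562468e-02,
        4.83444741e-02, -3.43418947e-05]), 'tool_pos': array([5.25006873e-01, 4.89321178e-05, 2.26719660e-01]), 'tool_rot': array([-3.14159228e+00, -6.33827010e-05,  6.43269369e-05]), 'contact_force': array([ 0.4809303 ,  0.19474708, -0.00759149]), 'torque': array([ 0.03131977,  0.03860314, -0.01211958]), 'opening': 0.0919901732395425}
```

View pics/a.png

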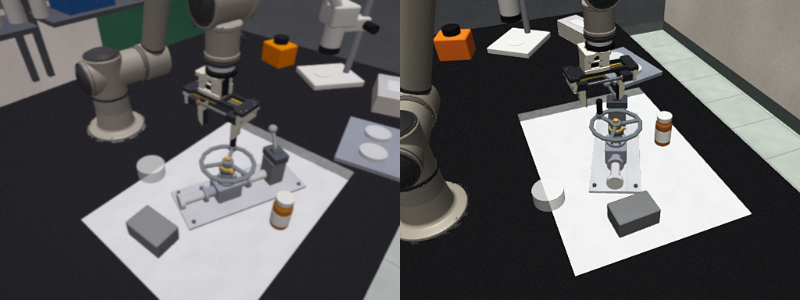

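```bash
cat > fit.py <<'E'
from h import *
from scipy.optimize import least_squares
def proj(p,X):
    T=np.array(p['world_from_camera']);c=T[:3,:3].T@(X-T[:3,3])
    if p['fish']:
        r=np.hypot(c[0],c[1]);th=np.arctan2(r,c[2]);return np.array([p['cx']+p['fx']*th*c[0]/r,p['cy']+p['fy']*th*c[1]/r])
    return np.array([p['cx']+p['fx']*c[0]/c[2],p['cy']+p['fy']*c[1]/c[2]])
def cams():
    P={}
    for n in('scene','side','wrist'):
        P[n]=read_camera(n);P[n]['fish']=n=='wrist'
    return P
def model(n,q,lock=0):
    x,y,a,h=q;c,s=np.cos(a),np.sin(a)
    L={'valve':(0,0,0),'wheel_hub':(0,0,.138),'stem_top':(0,0,.156),'lock_tip':(.07*np.sin(lock-.5),.165,.122+.07*np.cos(lock-.5)),
       'handle_mid':(.066*np.cos(h-a),.066*np.sin(h-a),.1725)}[n]
    return np.array([x+c*L[0]-s*L[1],y+s*L[0]+c*L[1],L[2]])
E
python3 - <<'E'
from fit import *
P=cams()
cv2.imwrite('pics/b.png',cv2.cvtColor(P['wrist']['img'],cv2.COLOR_RGB2BGR))
s=P['scene']['img'][120:300,170:420];t=P['side']['img'][80:260,170:420]
cv2.imwrite('pics/c.png',cv2.resize(cv2.cvtColor(np.vstack([s,t]),cv2.COLOR_RGB2BGR),None,fx=1.6,fy=1.6,interpolation=cv2.INTER_CUBIC))
ob=[]
for n in('valve','wheel_hub','stem_top','lock_tip','handle_mid'):
    for c,p in P.items():
        for r in nets.tip_of(p,n)[:3]: ob.append((n,c,np.array(r['pixel']),r['score']))
q=np.array([.566,.003,-.43,2.05])
for it in range(3):
    use=[o for o in ob if np.linalg.norm(proj(P[o[1]],model(o[0],q))-o[2])<(25,12,10)[it]]
    f=lambda q:np.concatenate([proj(P[c],model(n,q))-u for n,c,u,s in use])
    q=least_squares(f,q,loss='soft_l1',f_scale=2).x
    print(np.round(q,4),len(use))
for n,c,u,s in ob: print(n,c,np.round(u,1),round(s,2),np.round(u-proj(P[c],model(n,q)),1))
print(np.round(model('handle_mid',q),4),np.round(model('lock_tip',q),4),np.round(P['wrist']['world_from_camera'],3).tolist())
E
```

```text
[ 0.5643 -0.0033 -0.4472  2.0212] 12
[ 0.5643 -0.0033 -0.4472  2.0212] 12
[ 0.5643 -0.0033 -0.4472  2.0212] 12
valve scene [289.7 250.1] 0.61 [ 2.4 -0.4]
valve side [272.1 206. ] 0.91 [-3.5  2.5]
wheel_hub scene [288.9 208.3] 0.86 [-1.6  0.5]
wheel_hub side [276.2 161.4] 0.82 [0.8 2.5]
wheel_hub wrist [300.6 197.1] 0.94 [ 2.3 -0.2]
stem_top scene [194.8 301.8] 0.67 [-96.2 100.2]
stem_top scene [289.  198.9] 0.47 [-2.  -2.7]
stem_top side [276.1 153.8] 0.47 [0.7 1.2]
stem_top wrist [300.2 202.1] 0.65 [-1.3 -1.9]
lock_tip scene [351.4 163.6] 0.6 [ 1.2 -2.4]
lock_tip wrist [284.5 164.6] 0.18 [-82.6 169.5]
handle_mid scene [191.9 222. ] 0.72 [-105.9   44.4]
handle_mid scene [298.8 180.4] 0.56 [1.  2.8]
handle_mid side [254.  135.4] 0.44 [-0.4 -0.6]
handle_mid wrist [268.3 133.5] 0.62 [0.1 1.3]
[0.5355 0.0561 0.1725] [0.6054 0.16   0.1834] [[1.0, -0.0, 0.001, 0.525], [-0.0, -0.96, -0.279, 0.075], [0.001, 0.279, -0.96, 0.383], [0.0, 0.0, 0.0, 1.0]]
```

View pics/b.png

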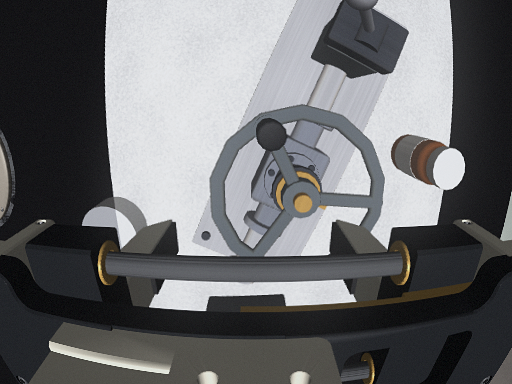

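View pics/c.png

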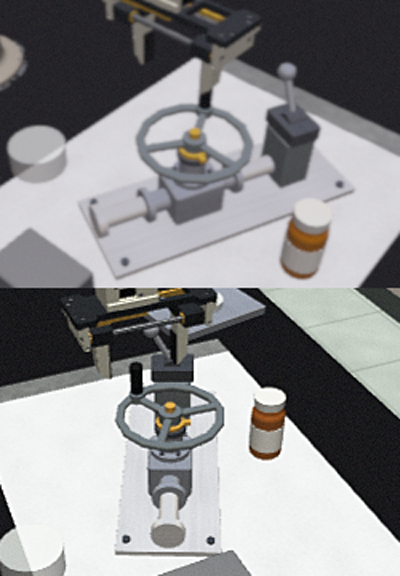

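Emit:
{"op": "carry_out", "data": {"translation": [[0.005,-0.028,0],[0.0055,-0.028,0],[0,0,0],[0,0,0.035],[0,0,0.032],[0,0,0]], "turn": [[0,0,0],[0,0,0],[0,0,0],[0,0,0],[0,0,0],[0,0,0]], "gripper": [-0.5,-0.5,-0.5,-0.5,-0.5,-0.5]}}

```text
time: 2.5
tool_pos: [0.5328, 0.0556, 0.156]
tool_rot: [-3.142, 0.008, -0.0]
contact_force: [-0.1, -0.2, -0.5]
opening: 0.0694
```

Run:
```python
from fit import *
p=read_camera('wrist');p['fish']=True
for n in('wheel_hub','stem_top','handle_mid','collar_lug','lock_tip'): print(n,[(np.round(r['pixel'],1),round(r['score'],2)) for r in nets.tip_of(p,n)[:2]])
q=[.5643,-.0033,-.4472,2.0212]
print({n:np.round(proj(p,model(n,q)),1) for n in('wheel_hub','stem_top','handle_mid','lock_tip')})
cv2.imwrite('pics/d.png',cv2.cvtColor(p['img'],cv2.COLOR_RGB2BGR))
```

```text
wheel_hub [(array([296.7, 297.3]), 0.6)]
stem_top [(array([299.3, 316.2]), 0.53)]
handle_mid [(array([262.5, 250.8]), 0.67)]
collar_lug [(array([326.6, 299.7]), 0.7), (array([300.6, 300.4]), 0.31)]
lock_tip [(array([401.5,  50.4]), 0.63)]
{'wheel_hub': array([296.9, 299.5]), 'stem_top': array([300. , 315.1]), 'handle_mid': array([258.4, 251.1]), 'lock_tip': array([408.8,  52.3])}
```

View pics/d.png

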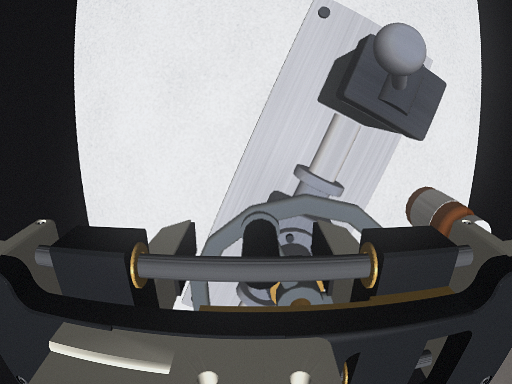

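Emit:
{"op": "carry_out", "data": {"translation": [[0,0,0],[0,0,0],[0,0,0],[0,0,0],[0,0,0],[0,0,0],[0,0,0]], "turn": [[0,0,0],[0,0,0],[0,0,0],[0,0,0],[0,0,0],[0,0,0],[0,0,0]], "gripper": [1,1,1,1,1,1,1], "squeeze": 40}}

```text
time: 3.5
tool_pos: [0.5357, 0.0559, 0.1597]
tool_rot: [3.141, -0.0, 0.0]
contact_force: [-0.2, -0.5, -0.6]
opening: 0.0194
```

Run:
```python
import numpy as np
a=np.radians(np.arange(116,116+366,5)); x=66*np.cos(a);y=66*np.sin(a)
for i in range(72): print(116+5*i,'[%.4f, %.4f, 0]'%((x[i+1]-x[i])/1e3,-(y[i+1]-y[i])/1e3))
```

```text
116 [-0.0051, 0.0027, 0]
121 [-0.0048, 0.0032, 0]
126 [-0.0045, 0.0036, 0]
131 [-0.0042, 0.0040, 0]
136 [-0.0038, 0.0043, 0]
141 [-0.0034, 0.0046, 0]
146 [-0.0030, 0.0049, 0]
151 [-0.0026, 0.0052, 0]
156 [-0.0021, 0.0054, 0]
161 [-0.0016, 0.0055, 0]
166 [-0.0011, 0.0056, 0]
171 [-0.0007, 0.0057, 0]
176 [-0.0002, 0.0058, 0]
181 [0.0004, 0.0057, 0]
186 [0.0009, 0.0057, 0]
191 [0.0013, 0.0056, 0]
196 [0.0018, 0.0055, 0]
201 [0.0023, 0.0053, 0]
206 [0.0027, 0.0051, 0]
211 [0.0032, 0.0048, 0]
216 [0.0036, 0.0045, 0]
221 [0.0040, 0.0042, 0]
226 [0.0043, 0.0038, 0]
231 [0.0046, 0.0034, 0]
236 [0.0049, 0.0030, 0]
241 [0.0052, 0.0026, 0]
246 [0.0054, 0.0021, 0]
251 [0.0055, 0.0016, 0]
256 [0.0056, 0.0011, 0]
261 [0.0057, 0.0007, 0]
266 [0.0058, 0.0002, 0]
271 [0.0057, -0.0004, 0]
276 [0.0057, -0.0009, 0]
281 [0.0056, -0.0013, 0]
286 [0.0055, -0.0018, 0]
291 [0.0053, -0.0023, 0]
296 [0.0051, -0.0027, 0]
301 [0.0048, -0.0032, 0]
306 [0.0045, -0.0036, 0]
311 [0.0042, -0.0040, 0]
316 [0.0038, -0.0043, 0]
321 [0.0034, -0.0046, 0]
326 [0.0030, -0.0049, 0]
331 [0.0026, -0.0052, 0]
336 [0.0021, -0.0054, 0]
341 [0.0016, -0.0055, 0]
346 [0.0011, -0.0056, 0]
351 [0.0007, -0.0057, 0]
356 [0.0002, -0.0058, 0]
361 [-0.0004, -0.0057, 0]
366 [-0.0009, -0.0057, 0]
371 [-0.0013, -0.0056, 0]
376 [-0.0018, -0.0055, 0]
381 [-0.0023, -0.0053, 0]
386 [-0.0027, -0.0051, 0]
391 [-0.0032, -0.0048, 0]
396 [-0.0036, -0.0045, 0]
401 [-0.0040, -0.0042, 0]
406 [-0.0043, -0.0038, 0]
411 [-0.0046, -0.0034, 0]
416 [-0.0049, -0.0030, 0]
421 [-0.0052, -0.0026, 0]
426 [-0.0054, -0.0021, 0]
431 [-0.0055, -0.0016, 0]
436 [-0.0056, -0.0011, 0]
441 [-0.0057, -0.0007, 0]
446 [-0.0058, -0.0002, 0]
451 [-0.0057, 0.0004, 0]
456 [-0.0057, 0.0009, 0]
461 [-0.0056, 0.0013, 0]
466 [-0.0055, 0.0018, 0]
471 [-0.0053, 0.0023, 0]
```

Emit:
{"op": "carry_out", "data": {"translation": [[-0.005,0.0027,0],[-0.005,0.003,0],[0,0,0]], "turn": [[0,0,0],[0,0,0],[0,0,0]], "gripper": [1,1,1]}}

```text
time: 3.8
tool_pos: [0.525, 0.0494, 0.1597]
tool_rot: [3.14, 0.0, -0.0]
contact_force: [1.9, -2.8, -2.2]
opening: 0.0193
```

Emit:
{"op": "carry_out", "data": {"translation": [[-0.0045,0.0036,0],[-0.0042,0.004,0],[0,0,0]], "turn": [[0,0,0],[0,0,0],[0,0,0]], "gripper": [1,1,1]}}

```text
time: 4.1
tool_pos: [0.5165, 0.0417, 0.1597]
tool_rot: [3.141, -0.0, -0.0]
contact_force: [3.6, -3.7, -2.6]
opening: 0.0193
```

Emit:
{"op": "carry_out", "data": {"translation": [[-0.0038,0.0043,0],[-0.0034,0.0046,0],[0,0,0]], "turn": [[0,0,0],[0,0,0],[0,0,0]], "gripper": [1,1,1]}}

```text
time: 4.4
tool_pos: [0.5097, 0.0328, 0.1598]
tool_rot: [3.141, -0.001, -0.001]
contact_force: [3.8, -3.9, -3.0]
opening: 0.0193
```

Emit:
{"op": "carry_out", "data": {"translation": [[-0.0022,0.0054,0],[-0.0026,0.0052,0],[0,0,0]], "turn": [[0,0,0],[0,0,0],[0,0,0]], "gripper": [1,1,1]}}

```text
time: 4.7
tool_pos: [0.5044, 0.0225, 0.1598]
tool_rot: [3.141, 0.0, -0.001]
contact_force: [2.5, -2.8, -2.2]
opening: 0.0195
```

Emit:
{"op": "carry_out", "data": {"translation": [[-0.0021,0.0054,0],[-0.0016,0.0055,0],[0,0,0]], "turn": [[0,0,0],[0,0,0],[0,0,0]], "gripper": [1,1,1]}}

```text
time: 5.0
tool_pos: [0.5009, 0.0116, 0.1598]
tool_rot: [3.141, 0.0, -0.001]
contact_force: [2.9, -1.5, -1.1]
opening: 0.0194
```

Emit:
{"op": "carry_out", "data": {"translation": [[-0.0011,0.0056,0],[-0.0007,0.0057,0],[0,0,0]], "turn": [[0,0,0],[0,0,0],[0,0,0]], "gripper": [1,1,1]}}

```text
time: 5.3
tool_pos: [0.4993, 0.0003, 0.1598]
tool_rot: [3.141, -0.0, -0.001]
contact_force: [2.9, -0.0, -1.4]
opening: 0.0193
```

Emit:
{"op": "carry_out", "data": {"translation": [[-0.0002,0.0058,0],[0.0004,0.0057,0],[0,0,0]], "turn": [[0,0,0],[0,0,0],[0,0,0]], "gripper": [1,1,1]}}

```text
time: 5.6
tool_pos: [0.4997, -0.0113, 0.1598]
tool_rot: [3.141, -0.0, -0.001]
contact_force: [4.0, -0.5, -2.2]
opening: 0.0194
```

Emit:
{"op": "carry_out", "data": {"translation": [[0.0009,0.0057,0],[0.0013,0.0056,0],[0,0,0]], "turn": [[0,0,0],[0,0,0],[0,0,0]], "gripper": [1,1,1]}}

```text
time: 5.9
tool_pos: [0.5021, -0.0225, 0.1597]
tool_rot: [3.141, -0.001, -0.001]
contact_force: [4.1, 1.6, -1.5]
opening: 0.0192
```

Emit:
{"op": "carry_out", "data": {"translation": [[0.0018,0.0055,0],[0.0023,0.0053,0],[0,0,0]], "turn": [[0,0,0],[0,0,0],[0,0,0]], "gripper": [1,1,1]}}

```text
time: 6.2
tool_pos: [0.5063, -0.0331, 0.1597]
tool_rot: [3.142, -0.001, -0.0]
contact_force: [4.6, 1.5, -1.9]
opening: 0.0189
```

Emit:
{"op": "carry_out", "data": {"translation": [[0.0027,0.0051,0],[0.0032,0.0048,0],[0,0,0]], "turn": [[0,0,0],[0,0,0],[0,0,0]], "gripper": [1,1,1]}}

```text
time: 6.5
tool_pos: [0.5122, -0.0426, 0.1597]
tool_rot: [-3.141, -0.001, -0.0]
contact_force: [4.5, 1.7, -2.1]
opening: 0.019
```

Emit:
{"op": "carry_out", "data": {"translation": [[0.0036,0.0045,0],[0.004,0.0042,0],[0,0,0]], "turn": [[0,0,0],[0,0,0],[0,0,0]], "gripper": [1,1,1]}}

```text
time: 6.8
tool_pos: [0.5173, -0.0494, 0.1591]
tool_rot: [-3.137, 0.006, -0.0]
contact_force: [-1.7, 8.8, 2.8]
opening: 0.0196
```

```bash
cat > circ.py <<'E'
from h import *
from scipy.optimize import least_squares
d=np.array([[.525,.0494],[.5165,.0417],[.5097,.0328],[.5044,.0225],[.5009,.0116],[.4993,.0003],[.4997,-.0113],[.5021,-.0225],[.5063,-.0331],[.5122,-.0426],[.5173,-.0494]])
E
python3 - <<'E'
from circ import *
s=robot.observe();print(s['tool_pos'],s['contact_force'])
for r in(None,.066):
    f=lambda q:np.hypot(*(d-q[:2]).T)-(q[2] if r is None else r)
    o=least_squares(f,[.5643,-.0033,.066]);c=o.x
    print(c,np.round(o.fun*1e3,2),np.round(np.degrees(np.arctan2(*(d-c[:2]).T[::-1]))%360,1))
E
```

```text
[ 0.51728629 -0.04935681  0.15907303] [-1.7092822  8.753814   2.8331584]
[ 0.56629245 -0.00329637  0.06705397] [-0.11  0.06  0.07 -0.    0.01  0.03  0.02 -0.05 -0.07 -0.19  0.22] [128.1 137.9 147.5 157.4 167.2 176.9 186.9 196.7 206.4 216.  223.3]
[ 0.56509384 -0.00321849  0.066     ] [ 0.15  0.17  0.07 -0.08 -0.12 -0.11 -0.11 -0.12 -0.05 -0.06  0.46] [127.3 137.3 147.  157.  167.  176.9 187.  197.  206.9 216.7 224. ]
```

Emit:
{"op": "carry_out", "data": {"translation": [[0.0043,0.0038,0],[0.0046,0.0034,0],[0,0,0]], "turn": [[0,0,0],[0,0,0],[0,0,0]], "gripper": [1,1,1]}}

```text
time: 7.1
tool_pos: [0.5248, -0.0561, 0.1589]
tool_rot: [-3.137, 0.009, 0.0]
contact_force: [-6.4, 8.8, 4.8]
opening: 0.0194
```

Emit:
{"op": "carry_out", "data": {"translation": [[0.0049,0.003,0],[0.0052,0.0026,0],[0.0054,0.0021,0],[0.0055,0.0016,0],[0,0,0]], "turn": [[0,0,0],[0,0,0],[0,0,0],[0,0,0],[0,0,0]], "gripper": [1,1,1,1,1]}}

```text
time: 7.6
tool_pos: [0.545, -0.0666, 0.1588]
tool_rot: [-3.139, 0.011, 0.0]
contact_force: [-9.9, 3.6, 6.6]
opening: 0.0196
```

Emit:
{"op": "carry_out", "data": {"translation": [[0.0056,0.0011,0],[0.0057,0.0007,0],[0.0058,0.0002,0],[0.0057,-0.0004,0],[0.0057,-0.0009,0],[0.0056,-0.0013,0],[0.0055,-0.0018,0],[0.0053,-0.0023,0],[0,0,0]], "turn": [[0,0,0],[0,0,0],[0,0,0],[0,0,0],[0,0,0],[0,0,0],[0,0,0],[0,0,0],[0,0,0]], "gripper": [1,1,1,1,1,1,1,1,1]}}

```text
time: 8.5
tool_pos: [0.5904, -0.0646, 0.1592]
tool_rot: [3.139, 0.01, 0.0]
contact_force: [-9.5, -5.6, 5.5]
opening: 0.0194
```

Emit:
{"op": "carry_out", "data": {"translation": [[0.0051,-0.0027,0],[0.0048,-0.0032,0],[0.0045,-0.0036,0],[0.0042,-0.004,0],[0.0038,-0.0043,0],[0.0034,-0.0046,0],[0.003,-0.0049,0],[0.0026,-0.0052,0],[0,0,0]], "turn": [[0,0,0],[0,0,0],[0,0,0],[0,0,0],[0,0,0],[0,0,0],[0,0,0],[0,0,0],[0,0,0]], "gripper": [1,1,1,1,1,1,1,1,1]}}

```text
time: 9.4
tool_pos: [0.6238, -0.0339, 0.1598]
tool_rot: [3.136, 0.004, -0.0]
contact_force: [-3.0, -10.1, 3.2]
opening: 0.0193
```

Emit:
{"op": "carry_out", "data": {"translation": [[0.0021,-0.0054,0],[0.0016,-0.0055,0],[0.0011,-0.0056,0],[0.0007,-0.0057,0],[0.0002,-0.0058,0],[-0.0004,-0.0057,0],[-0.0009,-0.0057,0],[-0.0013,-0.0056,0],[0,0,0]], "turn": [[0,0,0],[0,0,0],[0,0,0],[0,0,0],[0,0,0],[0,0,0],[0,0,0],[0,0,0],[0,0,0]], "gripper": [1,1,1,1,1,1,1,1,1]}}

```text
time: 10.3
tool_pos: [0.6297, 0.011, 0.1604]
tool_rot: [3.135, -0.003, -0.0]
contact_force: [5.9, -9.4, -0.2]
opening: 0.0191
```

Emit:
{"op": "carry_out", "data": {"translation": [[-0.0014,-0.0055,0],[-0.0019,-0.0053,0],[-0.0027,-0.0051,0],[-0.0032,-0.0048,0],[-0.0036,-0.0045,0],[-0.004,-0.0042,0],[-0.0043,-0.0038,0],[-0.0046,-0.0034,0],[0,0,0]], "turn": [[0,0,0],[0,0,0],[0,0,0],[0,0,0],[0,0,0],[0,0,0],[0,0,0],[0,0,0],[0,0,0]], "gripper": [1,1,1,1,1,1,1,1,1]}}

```text
time: 11.2
tool_pos: [0.6053, 0.049, 0.1606]
tool_rot: [3.138, -0.007, -0.0]
contact_force: [10.8, -4.1, -2.5]
opening: 0.0194
```

Emit:
{"op": "carry_out", "data": {"translation": [[-0.0049,-0.003,0],[-0.0052,-0.0026,0],[-0.0054,-0.0021,0],[-0.0055,-0.0016,0],[-0.0056,-0.0011,0],[-0.0057,-0.0007,0],[-0.0058,-0.0002,0],[-0.0057,0.0004,0],[0,0,0]], "turn": [[0,0,0],[0,0,0],[0,0,0],[0,0,0],[0,0,0],[0,0,0],[0,0,0],[0,0,0],[0,0,0]], "gripper": [1,1,1,1,1,1,1,1,1]}}

```text
time: 12.1
tool_pos: [0.5617, 0.0622, 0.1608]
tool_rot: [-3.141, -0.007, -0.0]
contact_force: [10.0, 3.2, -2.4]
opening: 0.0192
```

Emit:
{"op": "carry_out", "data": {"translation": [[-0.0057,0.0009,0],[-0.0056,0.0013,0],[-0.0055,0.0018,0],[-0.0053,0.0023,0],[-0.0051,0.0027,0],[-0.0048,0.0032,0],[-0.0045,0.0036,0],[-0.0042,0.004,0],[0,0,0]], "turn": [[0,0,0],[0,0,0],[0,0,0],[0,0,0],[0,0,0],[0,0,0],[0,0,0],[0,0,0],[0,0,0]], "gripper": [1,1,1,1,1,1,1,1,1]}}

```text
time: 13.0
tool_pos: [0.5195, 0.0436, 0.1604]
tool_rot: [-3.139, -0.004, -0.0]
contact_force: [6.0, 8.1, -0.9]
opening: 0.0196
```

Emit:
{"op": "carry_out", "data": {"translation": [[-0.0038,0.0043,0],[-0.0034,0.0046,0],[-0.003,0.0049,0],[-0.0026,0.0052,0],[-0.0021,0.0054,0],[-0.0016,0.0055,0],[-0.0011,0.0056,0],[-0.0007,0.0057,0],[0,0,0]], "turn": [[0,0,0],[0,0,0],[0,0,0],[0,0,0],[0,0,0],[0,0,0],[0,0,0],[0,0,0],[0,0,0]], "gripper": [1,1,1,1,1,1,1,1,1]}}

```text
time: 13.9
tool_pos: [0.4996, 0.0028, 0.1598]
tool_rot: [-3.138, 0.001, -0.001]
contact_force: [2.2, 11.0, 0.8]
opening: 0.0196
```

Emit:
{"op": "carry_out", "data": {"translation": [[-0.0002,0.0058,0],[0.0004,0.0057,0],[0.0009,0.0057,0],[0.0013,0.0056,0],[0.0018,0.0055,0],[0.0023,0.0053,0],[0.0027,0.0051,0],[0.0032,0.0048,0],[0,0,0]], "turn": [[0,0,0],[0,0,0],[0,0,0],[0,0,0],[0,0,0],[0,0,0],[0,0,0],[0,0,0],[0,0,0]], "gripper": [1,1,1,1,1,1,1,1,1]}}

```text
time: 14.8
tool_pos: [0.51, -0.0402, 0.1591]
tool_rot: [-3.137, 0.006, -0.0]
contact_force: [-3.5, 9.7, 3.9]
opening: 0.0193
```

Emit:
{"op": "carry_out", "data": {"translation": [[0.0034,0.0042,0],[0.0037,0.0039,0],[0,0,0],[0,0,0]], "turn": [[0,0,0],[0,0,0],[0,0,0],[0,0,0]], "gripper": [1,1,1,1]}}

```text
time: 15.2
tool_pos: [0.5164, -0.0483, 0.1591]
tool_rot: [-3.137, 0.008, 0.0]
contact_force: [-5.4, 10.3, 5.1]
opening: 0.0194
```

Emit:
{"op": "carry_out", "data": {"translation": [[-0.001,-0.0012,0],[-0.0012,-0.0012,0],[0,0,0],[0,0,0],[0,0,0],[0,0,0]], "turn": [[0,0,0],[0,0,0],[0,0,0],[0,0,0],[0,0,0],[0,0,0]], "gripper": [1,1,1,-0.4,-0.4,-0.4]}}

```text
time: 15.8
tool_pos: [0.5174, -0.0487, 0.1597]
tool_rot: [3.141, 0.0, -0.0]
contact_force: [-0.4, -0.8, 0.4]
opening: 0.0388
```

Emit:
{"op": "carry_out", "data": {"translation": [[0,0,-0.045],[0,0,-0.045],[0.007,-0.046,0],[0.007,-0.047,0],[0.007,-0.047,0],[0.007,-0.047,0],[0.008,-0.047,0],[0,0,0],[0,0,0],[0,0,0]], "turn": [[0,0,0],[0,0,0],[0,0,0],[0,0,0],[0,0,0],[0,0,0],[0,0,0],[0,0,0.149],[0,0,0.149],[0,0,0.149]], "gripper": [-0.4,-0.4,1,1,1,1,1,1,1,1]}}

```text
time: 16.8
tool_pos: [0.5535, 0.1861, 0.2494]
tool_rot: [3.141, -0.0, -0.452]
contact_force: [-0.4, -0.5, 0.2]
opening: 0.0016
```

Run:
```python
from fit import *
P=cams();q=[.5651,-.0032,-.4472,np.radians(223)]
print(robot.observe()['tool_pos'],robot.observe()['opening'])
ob={}
for n in('lock_tip','handle_mid','stem_top','wheel_hub','collar_lug'):
    for c,p in P.items():
        for r in nets.tip_of(p,n)[:2]: print(n,c,np.round(r['pixel'],1),round(r['score'],2),n!='collar_lug' and np.round(r['pixel']-proj(p,model(n,q)),1))
s=P['scene']['img'][110:290,180:420];t=P['side']['img'][70:250,170:410]
cv2.imwrite('pics/e.png',cv2.resize(cv2.cvtColor(np.hstack([s,t]),cv2.COLOR_RGB2BGR),None,fx=1.66,fy=1.66,interpolation=cv2.INTER_CUBIC))
```

```text
[0.55348686 0.185575   0.24963168] 0.0007266932670000936
lock_tip scene [350.3 166. ] 0.45 [-0.2 -0.1]
lock_tip scene [195.  224.6] 0.32 [-155.5   58.5]
lock_tip side [264.1 102.3] 0.62 [-2.1 -3. ]
lock_tip wrist [317.4 201.5] 0.89 [-8.6 -0.6]
handle_mid scene [261.5 195.5] 0.76 [ 0.9 -0.5]
handle_mid side [261.7 159.4] 0.59 [-1.3 -3. ]
handle_mid side [272.1 153. ] 0.29 [ 9.1 -9.4]
handle_mid wrist [316.6 203.6] 0.66 [   6.9 -170.7]
stem_top scene [288.1 199.7] 0.51 [-3.2 -2. ]
stem_top side [276.7 153.1] 0.44 [1.  0.6]
wheel_hub scene [291.5 208.1] 0.71 [0.7 0.2]
wheel_hub side [273.2 158.7] 0.81 [-2.5 -0.1]
collar_lug scene [297.1 221.5] 0.76 False
collar_lug side [274.1 161.1] 0.67 False
collar_lug side [289.  164.1] 0.64 False
```

View pics/e.png

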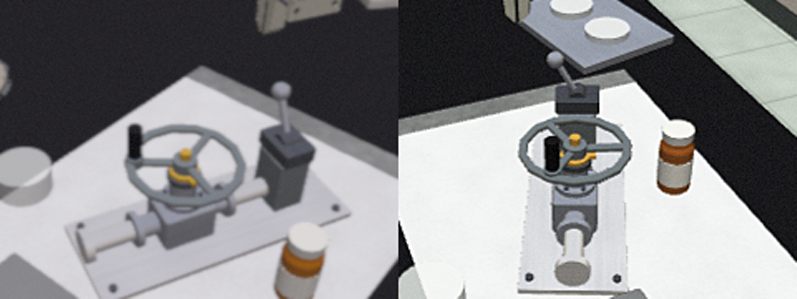

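Emit:
{"op": "carry_out", "data": {"translation": [[0,0,0.04],[0,0,0.042],[0,0,0],[0.01,0,0],[0.012,0,0],[0.012,0,0],[0.012,0,0],[0.012,0,0],[0.012,0,0],[0,0,0]], "turn": [[0,0,0],[0,0,0],[0,0,0],[0,0,0],[0,0,0],[0,0,0],[0,0,0],[0,0,0],[0,0,0],[0,0,0]], "gripper": [1,1,1,1,1,1,1,1,1,1]}}

```text
time: 18.7
tool_pos: [0.6183, 0.1543, 0.1676]
tool_rot: [-3.141, -0.001, -0.448]
contact_force: [-0.8, -0.6, -0.0]
opening: 0.0004
```

Emit:
{"op": "carry_out", "data": {"translation": [[0.008,0,0],[0.008,0,0],[0,0,0]], "turn": [[0,0,0],[0,0,0],[0,0,0]], "gripper": [1,1,1]}}

```text
time: 19.0
tool_pos: [0.6318, 0.1481, 0.1676]
tool_rot: [-3.142, -0.001, -0.447]
contact_force: [1.2, -0.2, 0.0]
opening: 0.0002
```

Emit:
{"op": "carry_out", "data": {"translation": [[0.003,0,0],[0.003,0,0],[0,0,0]], "turn": [[0,0,0],[0,0,0],[0,0,0]], "gripper": [1,1,1]}}

```text
time: 19.3
tool_pos: [0.6353, 0.1466, 0.1677]
tool_rot: [3.141, 0.003, -0.447]
contact_force: [-4.2, 2.3, 0.9]
opening: 0.0002
```

Run:
```python
from fit import *
P=cams();q=[.5651,-.0032,-.4472,np.radians(223)]
for c,p in P.items():
    r=nets.tip_of(p,'lock_tip')[:2]
    print(c,[(np.round(k['pixel'],1),round(k['score'],2)) for k in r],[np.round(proj(p,model('lock_tip',q,l)),1).tolist() for l in(0,.7,.85,1)])
w=P['wrist']['img'];t=P['side']['img'][60:252,150:406]
cv2.imwrite('pics/f.png',cv2.cvtColor(np.hstack([w,cv2.resize(t,None,fx=2,fy=2)[:,120:400]]),cv2.COLOR_RGB2BGR))
```

```text
scene [(array([370.5, 183.6]), 0.5)] [[350.5, 166.1], [362.8, 175.1], [365.2, 178.8], [367.4, 182.8]]
side [(array([289.6, 102.1]), 0.49)] [[266.2, 105.3], [285.0, 103.2], [289.0, 104.3], [292.8, 105.9]]
wrist [] [[194.1, 251.2], [283.4, 258.5], [302.0, 255.5], [318.1, 251.2]]
```

View pics/f.png

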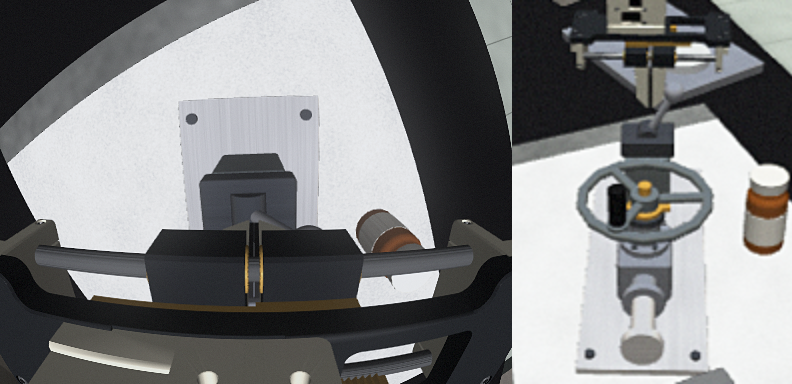

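Emit:
{"op": "carry_out", "data": {"translation": [[0.002,0,0],[0,0,0]], "turn": [[0,0,0],[0,0,0]], "gripper": [1,1]}}

```text
time: 19.8
tool_pos: [0.6355, 0.1465, 0.1676]
tool_rot: [3.14, 0.006, -0.446]
contact_force: [-12.1, 4.9, 3.2]
opening: 0.0004
```

Emit:
{"op": "carry_out", "data": {"translation": [[-0.03,0,0],[-0.03,0,0],[0,0,-0.045],[0,0,-0.045],[-0.03,0,0],[-0.03,0,0],[0,0,0],[0,0,0]], "turn": [[0,0,0],[0,0,0],[0,0,0],[0,0,0],[0,0,0],[0,0,0],[0,0,0],[0,0,0]], "gripper": [1,1,1,1,1,1,1,1]}}

```text
time: 20.6
tool_pos: [0.5303, 0.1972, 0.2584]
tool_rot: [-3.141, -0.002, -0.446]
contact_force: [-0.7, 0.4, -0.0]
opening: -0.0
```

Run:
```python
from fit import *
P=cams();q=[.5651,-.0032,-.4472,np.radians(223)]
for c,p in P.items():
    r=nets.tip_of(p,'lock_tip')[:2]
    print(c,[(np.round(k['pixel'],1),round(k['score'],2)) for k in r],[np.round(proj(p,model('lock_tip',q,l)),1).tolist() for l in(0,.7,.85,1)])
    for n in('handle_mid','collar_lug','reagent','dishes','tips'): print(n,[(np.round(k['pixel'],1),round(k['score'],2)) for k in nets.tip_of(p,n)[:1]])
s=P['scene']['img'][110:290,180:420];t=P['side']['img'][70:250,170:410]
cv2.imwrite('pics/g.png',cv2.resize(cv2.cvtColor(np.hstack([s,t]),cv2.COLOR_RGB2BGR),None,fx=1.66,fy=1.66,interpolation=cv2.INTER_CUBIC))
```

```text
scene [(array([367.7, 180.7]), 0.73)] [[350.5, 166.1], [362.8, 175.1], [365.2, 178.8], [367.4, 182.8]]
handle_mid [(array([258.5, 197.3]), 0.5)]
collar_lug [(array([296.5, 222.5]), 0.62)]
reagent [(array([355.3, 284.9]), 0.79)]
dishes [(array([192.5, 224.2]), 0.71)]
tips [(array([193.9, 302.9]), 0.65)]
side [(array([290.7, 102.8]), 0.58)] [[266.2, 105.3], [285.0, 103.2], [289.0, 104.3], [292.8, 105.9]]
handle_mid [(array([258.8, 161.9]), 0.55)]
collar_lug [(array([289.3, 160.2]), 0.95)]
reagent [(array([338.2, 180.6]), 0.57)]
dishes [(array([192.2, 254. ]), 0.58)]
tips [(array([295.8, 279.5]), 0.66)]
wrist [(array([412.3, 196.6]), 0.77)] [[352.0, 199.0], [404.1, 201.0], [412.1, 199.9], [418.5, 198.3]]
handle_mid []
collar_lug [(array([368.4, 303.9]), 0.72)]
reagent [(array([416.4, 203.6]), 0.59)]
dishes []
tips []
```

View pics/g.png

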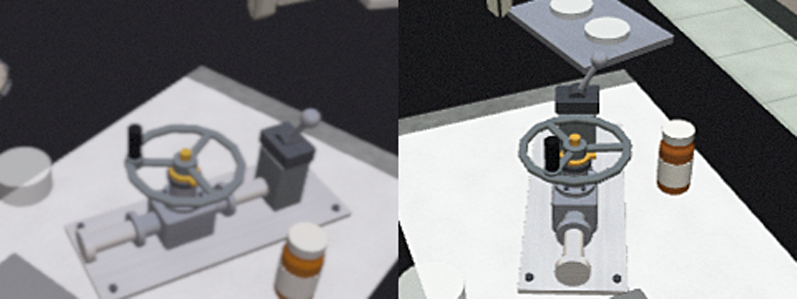

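```bash
python3 -c "
from cell import robot
print(robot.hand_in())"
```

```text
the job is handed in; nothing more can be done
None
```

The valve is opened by one full turn past the free play, the lock lever is thrown fully over, and the job is handed in at about 21 s of the 72 s allowed. The hand-in gave no verdict.

- **Free play:** it ended with the crank handle at about 223.5 ± 2°, after roughly 107° of turn. That was where the load at the handle rose from about 1 N to over 7 N.
- **One turn:** I drove on under a steady load of about 11 N, well below the 36 N that would slip the collar. I stopped at a measured 222.8° one turn later, within about 3° of a full turn against the 21° allowed. I then unloaded the arm before letting go.
- **Stem height:** I judged it only from the wheel angle, because 2 mm is too small for the cameras to measure.
- **Lock lever:** I pushed it until it would move no further, at about 13 N, then drew back. All three cameras place it at its far end. Taken alone, the networks' readings give about 0.85 to 1.0 rad, so the hard stop is the firmer evidence.
- **Surroundings:** in the last pictures, the collar lug, jar, dishes and tip box stand where they were, to within the networks' scatter of a few pixels. The gripper is clear of everything.

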